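# Close the steam cleaner: turn its filler cap until the ratchet clicks

## Robot

A 6-joint arm with a two-finger parallel gripper is mounted at the origin on a cart in front of the work surface, level with it; the furniture and walls round the work are solid. World frame = base frame: x ahead of the robot, y to its left, z up, the work surface at z = 0. Lengths are in m, angles in degrees, forces in N, time in s.
With the tool pointing down it reaches from about 0.4 to 0.825 m from the base axis. Payload 7 kg.
Tool frame: the origin (TCP) lies between the finger pads; the fingertips stand 25 mm ahead of it and the grasp point (between the pads) lies 6 mm ahead of it; z points along the fingers, y is the line along which they close (so a half turn about z gives the same grasp; the last joint's range is limited). The gripper opens to 88 mm and grips with 3 to 60 N. Pads are 19 mm wide; open, the fingers measure 130 mm over their backs; the gripper's body (78 mm by 193 mm) begins 47 mm behind the grasp point.
Start: joints at [80.621, 20.546, 0.682, 0, -70.136, -16.507], TCP at [0.295, 0.607, 0.231] pointing down, gripper open.
Joint ranges: [-176.03, 176.03], [-82.01, 121.73], [-58.28, 71.71], [-173.87, 95.51], [-174.79, -0.11], [-173.66, 173.66]. Speed limits (degrees/s): [136.94, 136.94, 172.46, 180, 180, 180].

## Interface

Orientations are given as [roll, pitch, yaw] about the fixed x, y, z axes, in that order (R = Rz(yaw) Ry(pitch) Rx(roll)).
In Python, from plant import r gives the robot as it stands.
- The arm moves only by the shell command python3 -m crank 'ROWS' [FORCE]. ROWS is JSON, a list of rows, each a list of 3 entries, a list of its own where there are three numbers: the turn, a rotation vector about the tool's x, y, z in degrees, then the shift along the tool's x, y, z in cm, then the closure, from -1 (fully open) to 1 (shut). In form: [[[wx, wy, wz], [dx, dy, dz], fingers], ...]. A call has 1 to 8 rows; each row shifts and turns the commanded pose from where the row before left it, along the tool's axes as they then stand; what a row does not reach is not made up. A row lasts 1/10 s, in which the tool goes at most 50 mm and 8.59 degrees, less where a joint would pass 70% of its speed; a pose out of reach is approached as far as the arm can. A call with a gripper value outside its range is refused whole. The fingers move at their own pace and stop on an object; FORCE is the grip in N (left out, the last holds). Time passes only in rows, so rows that do not move let the fingers close. It gives the time, the measured TCP pose, the force, the opening and the grip force at its end, in the units of the state.
- r.get_state(): the state, without advancing time (a new reading comes with each control period).
- r.capture(name): name is "side" or "top"; returns a dict with "color" (480x640x3 uint8, red, green, blue), "range_z" (480x640 float32, m along the optical axis (not along the pixel's ray), 0 where there is no reading), "intrinsics" (3x3 intrinsics, pixels), "world_from_camera" (4x4, takes a point from camera to world coordinates). Camera axes: x right, y down, z forward; pixel columns grow to the right and rows downward; lengths in m; the calibration is good to about 2 mm. A picture is of the moment at which its call begins.
- r.close_job(): hands the job in; it is judged then, once.
The state is a dict: "time_s": time; "joints": joint angles; "qd": joint speeds; "joint_torque": joint torques, N m; "tcp_pos": TCP position; "eef_rot": TCP orientation; "contact_force": force on the tool from outside, world axes, zero at the start; "moment": the same for the moment, N m; "gripper_width": finger opening in m; "gripper_force": force on a finger pad.
Only numpy, scipy, OpenCV 4.12 (cv2) and the standard library are available. Lean on these libraries where they do the work, as an engineer would, in place of code of your own. Each camera call takes 0.05 s, during which the arm holds its last target. There are 200 camera calls.

## Task

The steam cleaner has just been topped up. Pick up its blue filler cap from the bench, set it into the brass filler neck so that its two lugs drop through the slots and it sits down on the rubber seal, then turn it clockwise until its ratchet has clicked over two or three times, stop there and let go. Press only lightly so that the seal is not crushed, and leave the glass jar, the dropper bottle and the spray can standing where they are.

Things in the scene. Friction and masses are not known exactly. Their poses are not given: they have to be found in the camera images.
- cleaner: the steam cleaner, fixed: a steel box 200 (x) x 230 (y) x 135 mm high on a black base, grey top plate; origin under its centre. Gauge, red switch and steam nozzle on its -x side (the nozzle reaches x = -145 mm). On the top plate stand the brass filler neck and, near the rear corners, a brass safety valve and a black plug, both lower than the neck
- neck_rim (a point): centre of the upper rim of the brass filler neck, 170 mm above the bench, 25 mm to the cleaner's -x side; z up, axes parallel to the cleaner's. Neck 60 mm across, 35 mm above the top plate. Its bore is 35 mm across, with two slots 10 mm wide reaching out to radius 24 mm, at the +y and the -y side of the bore
- neck_slot (a point): mouth of the neck's +y slot, 20 mm from the neck's axis, at rim height. Clockwise (seen from above) of each slot, the underside of the neck's lip is a cam: 7.9 mm below the rim at the slot, falling another 5 mm over 116 deg; a stop ends the lug's travel about 130 deg from the slot. Counterclockwise a stop stands right beside each slot
- seal: black rubber ring on the neck's rim, 54 mm across; origin near the centre of the rim, z up. Its top stands 4.5 mm above the rim when new, down to 2 mm when worn (how worn differs from case to case and cannot be read). It gives 1 mm for 12 N and must not bear more than 40 N
- cap: plug of the loose filler cap (whole cap 62 mm across, 58 mm high, about 0.2 kg), upright on the bench at the start; origin at the centre of the plug's underside, z up. Black plug 32 mm across with chamfered foot, 22 mm long below its 56 mm flange. Seated on the seal, its underside is 17 to 20.5 mm below the rim; with the lugs standing on the lip, only 4.5 mm
- cap_lug (a point): end of the cap's +y lug, 22 mm from the axis, 7 mm above the underside; a like lug at -y. Lugs are steel pins 5 mm thick. They go down through the slots with the cap's y axis along the neck's y axis, either way round (play 7 deg and 1.5 mm). Turned clockwise they first move freely, then the cam draws the cap down on its seal
- cap_fin (a point): centre of the upright grip fin of the blue grip disc, 45.5 mm above the cap's underside; fin 13 mm thick (x), 50 mm long (y), from 34.5 mm (the disc's upper face) to 58 mm above the underside. These axes turn with the blue grip; z up. At the start fin and lugs are in line
- cap_grip (a joint): how far the blue grip has slipped clockwise on the plug over the ratchet (rad, 0 at the start): a click each 0.314 rad; it reads about 0.314 n + 0.03 after n clicks, and 1.22 is one click too many. It slips at 0.2 to 0.3 N m, the turning moment falling below half at each click; up to then the plug turns along. Slip begins 50 to 130 deg past the slots, by wear and friction
- glass_jar: bystander: clear glass jar with a red label, 86 mm across, 146 mm high, loose; origin under its centre
- dropper_bottle: bystander: white plastic dropper bottle, 42 mm across, 120 mm high, loose; origin under its centre
- spray_can: bystander: blue spray can with red cap, 66 mm across, 190 mm high, loose; origin under its centre
There are look-alikes about, which are no part of the job. What is meant by the cap is not orange or red, and is the smaller of those in its own colour.

How it is judged (in metres and radians):
On the way, in this order (a step that is already met when the one before it is completed fails the run):
1. the cap sits in the filler neck: its lugs have dropped through the slots and its flange rests on the seal (horizontal distance between cap and neck_rim below 0.003 m and z of cap in the frame of neck_rim below -0.0155 m and angle between cap's own z axis and vertical below 0.08 rad), for 0.2 s.
2. the cap has been turned in under the lip of the neck until its ratchet has clicked over twice (value of joint cap_grip above 0.55 rad and angle between the y axis of cap and the y axis of neck_rim, either way round above 0.5 rad and z of cap in the frame of neck_rim below -0.0165 m), for 0.1 s.
At the end, for the whole second after the job is handed in: The cap sits upright (within 0.06 rad) on the axis of the neck (within 3 mm), its underside more than 16.5 mm below the neck's rim, its lugs turned at least 0.5 rad away from the slots, its ratchet clicked over at least twice (reading above 0.55 rad), released and at rest (all of step 2 and horizontal distance between cap and neck_rim below 0.003 m and angle between cap's own z axis and vertical below 0.06 rad and linear speed of cap below 0.01 m/s and velocity of joint cap_grip below 0.1 rad/s); the robot touches nothing.
It fails at once if the ratchet is driven on to a fourth click (value of joint cap_grip above 1.22 rad).
It fails at once if the rubber seal is crushed: the cap presses on it with more than 40 N (contact force between cap and seal above 40 N).
It fails at once if the glass jar is pushed away or knocked over (distance of glass_jar from where it was at the start of the episode above 0.015 m or angle between glass_jar's own z axis and vertical above 0.2 rad).
It fails at once if the dropper bottle is pushed away or knocked over (distance of dropper_bottle from where it was at the start of the episode above 0.015 m or angle between dropper_bottle's own z axis and vertical above 0.2 rad).
It fails at once if the spray can is pushed away or knocked over (distance of spray_can from where it was at the start of the episode above 0.015 m or angle between spray_can's own z axis and vertical above 0.2 rad).
It also fails if it takes over 67 s, if anything falls off the work surface, if the arm or the gripper's body presses on something with over 40 N, if the wrist force passes 120 N, or if a joint passes its speed limit or range.

## Working session

There is one attempt and no reset: what is moved stays moved. The work goes in short steps, Python scripts to look and compute and a shell command to move; the robot and the scene stay as the last step left them, time stands still between calls to the robot, and variables do not carry over. Pictures are saved under pics/ and viewed, at most 10 in all, crops included, and the job is handed in when it is done.

```bash
ls; mkdir -p pics; python3 - <<'E'
from plant import r
import cv2,numpy as np
s=r.get_state();print(s)
for n in("side","top"):
    c=r.capture(n);np.savez(f"pics/{n}0.npz",**c);cv2.imwrite(f"pics/{n}0.png",c["color"][:,:,::-1]);print(n,c["intrinsics"],c["world_from_camera"])
E
```

```text
pics
{'time_s': 0.0, 'joints': array([ 8.06204603e+01,  2.05924740e+01,  6.34019577e-01, -2.07650235e-02,
       -7.01359342e+01, -1.65061111e+01]), 'qd': array([ 0.01270008,  0.07764287,  0.03743516, -0.03192398,  0.0079738 ,
        0.07218038]), 'joint_torque': array([-3.78531222e-04, -5.82727754e+01,  2.93042189e+01,  6.99670002e+00,
        6.75269999e-03, -1.68083188e-04]), 'tcp_pos': array([0.29450703, 0.60682754, 0.2302108 ]), 'eef_rot': array([ 1.79903955e+02, -8.10424406e-03, -2.58927159e+01]), 'contact_force': array([ 0.3272613 , -0.34349198,  0.06339094]), 'moment': array([ 0.00784519, -0.03331264, -0.01827184]), 'gripper_force': 0.0, 'gripper_width': 0.08763644749827171}
side [[559.71690893   0.         321.94637337]
 [  0.         559.71690893 229.69388002]
 [  0.           0.           1.        ]] [[ 0.76675365 -0.3239049   0.55423322 -0.3122357 ]
 [-0.64188077 -0.37497299  0.66886795 -0.96263992]
 [-0.00882713 -0.86860858 -0.49542023  0.87424903]
 [ 0.          0.          0.          1.        ]]
top [[533.1818935    0.         311.57328415]
 [  0.         533.1818935  238.83826554]
 [  0.           0.           1.        ]] [[-0.01910667 -0.99092064  0.13308351  0.40325463]
 [-0.99945358  0.02252056  0.02419431  0.05639319]
 [-0.02697176 -0.13254851 -0.99080947  1.28324502]
 [ 0.          0.          0.          1.        ]]
```

View pics/side0.png

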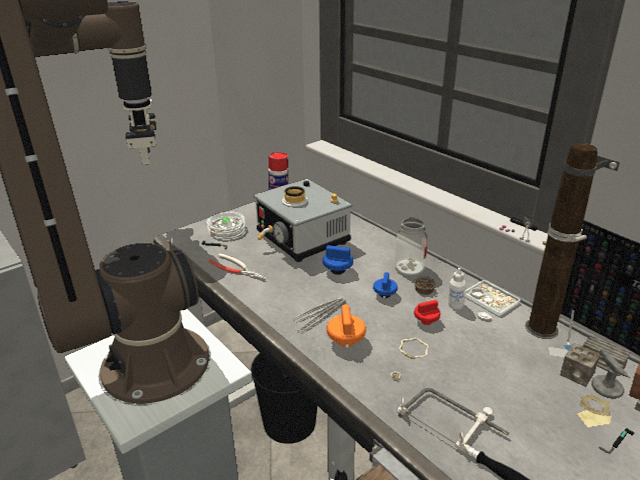

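View pics/top0.png

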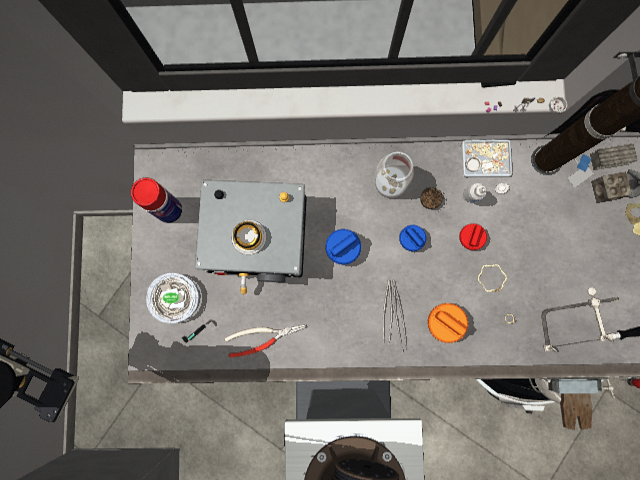

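The side view shows the small blue cap at about (385,287) and the cleaner's neck at (295,195). In the top view, the cap is at (413,238) and the neck at (248,236). The larger blue cap at (344,247), the orange one and the red one are look-alikes. The nozzle at (244,283) points toward the robot.

```bash
cat > h.py <<'E'
import numpy as np,cv2
def pts(c):
    K,T,z=c["intrinsics"],c["world_from_camera"],c["range_z"]
    v,u=np.mgrid[:z.shape[0],:z.shape[1]]
    p=np.stack([(u-K[0,2])/K[0,0]*z,(v-K[1,2])/K[1,1]*z,z],-1)
    return p@T[:3,:3].T+T[:3,3]
def ray(c,uv,h):
    K,T=c["intrinsics"],c["world_from_camera"]
    d=T[:3,:3]@np.linalg.solve(K,[uv[0],uv[1],1]);o=T[:3,3]
    return o+d*(h-o[2])/d[2]
def blob(m,box):
    mm=np.zeros(m.shape,np.uint8);a,b,e,f=box;mm[b:f,a:e]=m[b:f,a:e]*255;return mm
E
python3 - <<'E'
from h import *
for n,cb,nb in(("top",(395,215,435,262),(225,212,272,258)),("side",(368,270,402,302),(275,178,315,212))):
    c=dict(np.load(f"pics/{n}0.npz"));P=pts(c);col=c["color"].astype(int);hsv=cv2.cvtColor(c["color"],cv2.COLOR_RGB2HSV)
    blue=(hsv[...,0]>100)&(hsv[...,0]<130)&(hsv[...,1]>120)
    m=blob(blue,cb);q=P[m>0];print(n,"blue",len(q),"z",np.percentile(q[:,2],[2,50,98]))
    f=q[q[:,2]>.048];rc=cv2.minAreaRect((f[:,:2]*1000).astype(np.float32));print(" fin",len(f),f.mean(0),rc)
    d=f[:,:2]-f[:,:2].mean(0);w,V=np.linalg.eigh(d.T@d);print(" axis deg",np.degrees(np.arctan2(V[1,1],V[0,1]))%180,np.sqrt(w/len(f)))
    if n=="top": (e)=cv2.minEnclosingCircle(np.argwhere(m>0)[:,::-1].astype(np.float32));print(" disc",e,ray(c,e[0],.0345))
    br=(hsv[...,0]>10)&(hsv[...,0]<30)&(hsv[...,1]>80)
    m=blob(np.ones_like(br),nb)>0;k=m&(P[...,2]>.160)&(P[...,2]<.182);q=P[k]
    e=cv2.minEnclosingCircle((q[:,:2]*1000).astype(np.float32));print(" neck",len(q),e,q.mean(0),np.percentile(q[:,2],[5,50,95]))
    t=P[(abs(P[...,2]-.135)<.006)&(col.max(-1)-col.min(-1)<40)&(P[...,1]>0)&(P[...,0]>.3)&(P[...,0]<.8)]
    print(" plate",len(t),cv2.minAreaRect((t[:,:2]*1000).astype(np.float32)),t[:,2].mean())
c=dict(np.load("pics/top0.npz"))["color"]
a=cv2.resize(c[205:265,215:275],(400,400),interpolation=cv2.INTER_CUBIC);b=cv2.resize(c[210:270,383:443],(400,400),interpolation=cv2.INTER_CUBIC)
cv2.imwrite("pics/crop0.png",np.hstack([a,b])[:,:,::-1])
E
```

```text
top blue 550 z [0.02903484 0.03614647 0.06151645]
 fin 134 [ 0.56781443 -0.14894468  0.06652074] ((480.86492919921875, -58.08403778076172), (48.66546630859375, 272.7510070800781), 43.71827697753906)
 axis deg 129.42418561740345 [0.01426068 0.02315134]
 disc ((412.4117736816406, 237.6764678955078), 13.428910255432129) [ 0.5683487  -0.15040191  0.0345    ]
 neck 338 ((565.7850341796875, 221.8637237548828), 30.578947067260742) [0.56551879 0.22185894 0.16753707] [0.16064171 0.16733193 0.17488115]
 plate 8319 ((594.4156494140625, 275.5023498535156), (342.02203369140625, 200.58734130859375), 85.9364242553711) 0.1357042171653592
side blue 353 z [0.01934177 0.03362875 0.05932909]
 fin 61 [ 0.53527353 -0.18251872  0.08242509] ((134.97348022460938, -546.0211181640625), (1222.3167724609375, 14.518148422241211), 42.291351318359375)
 axis deg 42.593968421105586 [0.00396723 0.21252935]
 neck 150 ((563.1085815429688, 222.16134643554688), 33.510765075683594) [0.56329053 0.22136703 0.16620866] [0.16049012 0.16647398 0.17141671]
 plate 2316 ((546.2734985351562, 597.3911743164062), (999.5670776367188, 497.56787109375), 89.45769500732422) 0.13396536730283165
```

View pics/crop0.png

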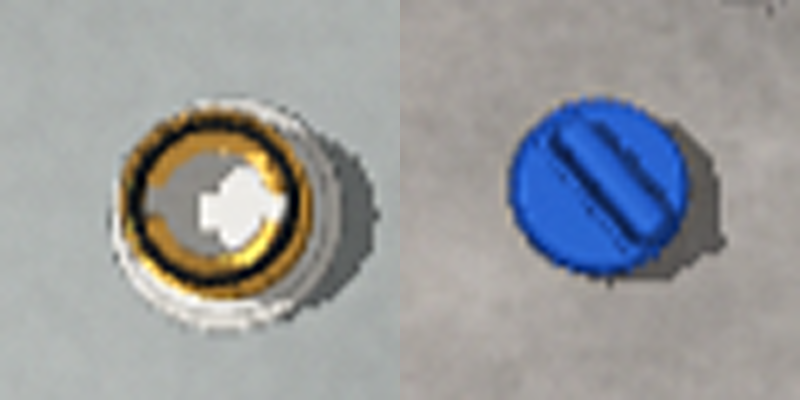

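The crop shows the brass neck with its seal. The slots are at left and right (±y), near (160,195) and (285,195). The cap's fin runs diagonally from (575,130) to (655,230). I'll refine the fin angle and the cleaner yaw.

```bash
python3 - <<'E'
from h import *
c=dict(np.load("pics/top0.npz"));P=pts(c);col=c["color"].astype(int);hsv=cv2.cvtColor(c["color"],cv2.COLOR_RGB2HSV)
blue=(hsv[...,0]>100)&(hsv[...,0]<130)&(hsv[...,1]>120)
m=blob(blue,(395,215,435,262))>0
for lo,hi in((.048,.068),(.053,.065)):
    f=P[m&(P[...,2]>lo)&(P[...,2]<hi)];d=f[:,:2]-np.median(f[:,:2],0);w,V=np.linalg.eigh(d.T@d)
    k=np.linalg.norm(d,axis=1)<.032;f=f[k];d=f[:,:2]-f[:,:2].mean(0);w,V=np.linalg.eigh(d.T@d)
    print(len(f),f.mean(0),np.degrees(np.arctan2(V[1,1],V[0,1]))%180,np.sqrt(w/len(f)),cv2.minAreaRect((f[:,:2]*1000).astype(np.float32)))
# dark lines (fin side walls) in V
v=hsv[...,2].astype(float);k=m&(v<np.percentile(v[m],25))
uv=np.argwhere(cv2.erode(m.astype(np.uint8),np.ones((5,5)))>0)
kk=[p for p in uv if k[p[0],p[1]]];Q=np.array([ray(c,(p[1],p[0]),.05)[:2] for p in kk]);d=Q-Q.mean(0);w,V=np.linalg.eigh(d.T@d);print("dark",len(Q),Q.mean(0),np.degrees(np.arctan2(V[1,1],V[0,1]))%180,np.sqrt(w/len(Q)))
# plate edges: grey connected comp via height
t=blob((abs(P[...,2]-.135)<.012),(190,175,312,285));t=cv2.morphologyEx(t,cv2.MORPH_OPEN,np.ones((3,3)))
ys,xs=np.nonzero(t);Q=np.array([ray(c,(a,b),.135)[:2]*1000 for a,b in zip(xs,ys)],np.float32);print("plate",cv2.minAreaRect(Q))
# straight edges by columns/rows
R=[(u,np.nonzero(t[:,u])[0].max(),np.nonzero(t[:,u])[0].min()) for u in range(210,292)]
for j in(1,2):
    E=np.array([ray(c,(a[0],a[j]),.135)[:2] for a in R]);l=cv2.fitLine((E*1000).astype(np.float32),cv2.DIST_HUBER,0,.01,.01).ravel();print("yaw",np.degrees(np.arctan2(-l[0],l[1]))if l[1]>0 else np.degrees(np.arctan2(l[0],-l[1])),l)
for h in(.17,.1735):
    br=blob((hsv[...,0]>10)&(hsv[...,0]<30)&(hsv[...,1]>110),(225,212,272,258))
    e=cv2.fitEllipse(cv2.convexHull(np.argwhere(br>0)[:,::-1].astype(np.int32)));print("neck",e,ray(c,e[0],h))
dk=blob(hsv[...,2]<60,(230,218,268,256));e=cv2.fitEllipse(cv2.convexHull(np.argwhere(dk>0)[:,::-1].astype(np.int32)));print("seal",e,ray(c,e[0],.174))
E
```

```text
133 [ 0.56905172 -0.15048858  0.05737243] 37.44546981178476 [0.003915   0.01431923] ((569.7516479492188, -151.1415252685547), (49.58436584472656, 14.150077819824219), 36.58368682861328)
120 [ 0.56947075 -0.15053912  0.05805408] 37.74383191786663 [0.00380739 0.01416711] ((569.7516479492188, -151.1415252685547), (49.58436584472656, 14.150077819824219), 36.58368682861328)
dark 74 [ 0.5676695  -0.15096836] 41.84561531108068 [0.00765619 0.01275425]
plate ((589.7323608398438, 219.22274780273438), (229.28834533691406, 199.54344177246094), 86.05972290039062)
yaw -3.995071 [6.9670655e-02 9.9757004e-01 4.9077600e+02 2.1779079e+02]
yaw -3.9684122 [6.9206499e-02 9.9760234e-01 6.8851575e+02 2.1750061e+02]
neck ((247.0666961669922, 235.2924041748047), (27.431501388549805, 29.191104888916016), 124.7016372680664) [0.56345515 0.21995323 0.17      ]
neck ((247.0666961669922, 235.2924041748047), (27.431501388549805, 29.191104888916016), 124.7016372680664) [0.56295149 0.219439   0.1735    ]
seal ((246.66876220703125, 234.907958984375), (24.789152145385742, 25.133506774902344), 95.24604797363281) [0.56371764 0.22020509 0.174     ]
```

Estimates: cap at (0.569,-0.1505), fin axis 37.5°. Neck at (0.5645,0.2205), slot axis 86°. First I'll turn and rise in place.

```bash
cat > go.py <<'E'
import sys,numpy as np
from plant import r
from scipy.spatial.transform import Rotation as R
s=r.get_state();a=list(map(float,sys.argv[1:]));t=np.array(a[:3])
Rt=R.from_euler("xyz",s["eef_rot"],degrees=True)
print("shift cm in tool",np.round(Rt.inv().apply(t-s["tcp_pos"])*100,2))
if len(a)>3: print("turn",np.round((Rt.inv()*R.from_euler("xyz",[180,0,a[3]],degrees=True)).as_rotvec(degrees=True),2))
print(s["time_s"],s["tcp_pos"].round(4),s["eef_rot"].round(2),s["contact_force"].round(1),"Mz",s["moment"].round(3),"j6",s["joints"][5].round(1),s["gripper_width"].round(4),s["gripper_force"])
E
python3 -m crank '[[[0,0,-7.9],[0,0,-0.4],-1],[[0,0,-7.9],[0,0,-0.4],-1],[[0,0,-7.9],[0,0,-0.4],-1],[[0,0,-7.9],[0,0,-0.4],-1],[[0,0,-7.9],[0,0,-0.4],-1],[[0,0,-7.9],[0,0,-0.4],-1],[[0,0,-7.9],[0,0,-0.4],-1],[[0,0,-7.9],[0,0,-0.4],-1]]'; python3 go.py 0.569 -0.1505 0.26 37.5
```

```text
time_s: 0.9
tcp_pos: [0.2946, 0.607, 0.2627]
eef_rot: [180.0, 0.0, 37.6]
contact_force: [0.5, -0.7, -0.0]
gripper_width: 0.0877
gripper_force: 0.0
shift cm in tool [-24.53  76.74   0.34]
turn [0.03 0.05 0.14]Traceback (most recent call last):
  File "go.py", line 8, in <module>
    print(s["time_s"],s["tcp_pos"].round(4),s["eef_rot"].round(2),s["contact_force"].round(1),"Mz",s["moment"].round(3),"j6",s["joints"][5].round(1),s["gripper_width"].round(4),s["gripper_force"])
                                                                                                                                                     ^^^^^^^^^^^^^^^^^^^^^^^^
AttributeError: 'float' object has no attribute 'round'
```

```bash
sed -i 's/s\["gripper_width"\].round(4)/round(s["gripper_width"],4)/' go.py
python3 -m crank '[[[0,0,0],[-1.5,4.7,0],-1],[[0,0,0],[-1.5,4.7,0],-1],[[0,0,0],[-1.5,4.7,0],-1],[[0,0,0],[-1.5,4.7,0],-1],[[0,0,0],[-1.5,4.7,0],-1],[[0,0,0],[-1.5,4.7,0],-1],[[0,0,0],[-1.5,4.7,0],-1],[[0,0,0],[-1.5,4.7,0],-1]]' >/dev/null
python3 -m crank '[[[0,0,0],[-1.5,4.7,0],-1],[[0,0,0],[-1.5,4.7,0],-1],[[0,0,0],[-1.5,4.7,0],-1],[[0,0,0],[-1.5,4.7,0],-1],[[0,0,0],[-1.5,4.7,0],-1],[[0,0,0],[-1.5,4.7,0],-1],[[0,0,0],[-1.5,4.7,0],-1],[[0,0,0],[-0.5,1.5,0],-1]]' >/dev/null
python3 -m crank '[[[0,0,0],[0,0,0],-1]]' ; python3 go.py 0.569 -0.1505 0.12 37.5
```

```text
time_s: 2.6
tcp_pos: [0.5483, -0.1071, 0.2621]
eef_rot: [-180.0, 0.1, 37.1]
contact_force: [-0.5, 0.5, -0.8]
gripper_width: 0.0875
gripper_force: 0.0
shift cm in tool [-0.94  4.72 14.21]
turn [-0.05  0.09 -0.4 ]
2.6 [ 0.5483 -0.1071  0.2621] [-1.7995e+02  1.0000e-01  3.7100e+01] [-0.5  0.5 -0.8] Mz [ 0.001 -0.018  0.007] j6 118.1 0.0875 0.0
```

```bash
python3 -m crank '[[[0,0,0],[-0.9,4.7,0],-1],[[0,0,-0.4],[0,0,4.8],-1],[[0,0,0],[0,0,4.8],-1],[[0,0,0],[0,0,4.6],-1],[[0,0,0],[0,0,0],-1],[[0,0,0],[0,0,0],-1]]' >/dev/null; python3 go.py 0.569 -0.1505 0.061 37.5
python3 - <<'E'
from plant import r
from h import *
print(r.get_state()["joints"].round(1))
ims=[]
for n in("side","top"):
    c=r.capture(n);P=pts(c);hsv=cv2.cvtColor(c["color"],cv2.COLOR_RGB2HSV)
    u0,v0=(385,280) if n=="side" else (413,235)
    ims.append(cv2.resize(c["color"][v0-40:v0+40,u0-40:u0+40],(400,400),interpolation=cv2.INTER_CUBIC))
cv2.imwrite("pics/c1.png",np.hstack(ims)[:,:,::-1])
E
```

```text
shift cm in tool [-0.25  0.22  6.08]
turn [-0.01  0.08  0.29]
3.2 [ 0.5697 -0.1472  0.1218] [-1.7999e+02  8.0000e-02  3.7790e+01] [ 0.7 -0.5  1.2] Mz [-0.141 -0.206  0.023] j6 123.2 0.0874 0.0
[  4.6  17.8 -18.7   0.  -53.5 123.2]
```

View pics/c1.png

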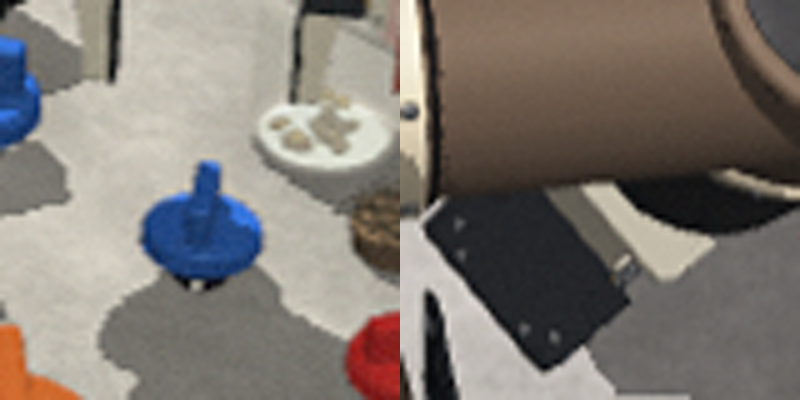

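The side crop shows the fin end-on at about (205,190), centred between the open fingers. Descending and gripping.

```bash
python3 -m crank '[[[0,0,0.2],[-0.25,0.2,1.5],-1],[[0,0,0],[0,0,1.5],-1],[[0,0,0],[0,0,1.5],-1],[[0,0,0],[0,0,1.55],-1],[[0,0,0],[0,0,0],-1],[[0,0,0],[0,0,0],-1]]' >/dev/null; python3 go.py 0.569 -0.1505 0.061 37.5
python3 -m crank '[[[0,0,0],[0,0,0],1],[[0,0,0],[0,0,0],1],[[0,0,0],[0,0,0],1],[[0,0,0],[0,0,0],1],[[0,0,0],[0,0,0],1],[[0,0,0],[0,0,0],1],[[0,0,0],[0,0,0],1],[[0,0,0],[0,0,0],1]]' 35;python3 go.py 0.569 -0.1505 0.061 37.5
```

```text
shift cm in tool [-0.08 -0.08  0.18]
turn [ 0.11 -0.12  0.05]
3.9 [ 0.5702 -0.1506  0.0628] [ 1.7989e+02 -1.2000e-01  3.7550e+01] [-0.3  0.3  0.9] Mz [-0.062 -0.014 -0.014] j6 123.3 0.0876 0.0
time_s: 4.7
tcp_pos: [0.5688, -0.1508, 0.0606]
eef_rot: [-180.0, 0.0, 37.5]
contact_force: [0.4, 0.4, 0.2]
gripper_width: 0.029
gripper_force: 0.0
shift cm in tool [ 0.03 -0.01 -0.04]
turn [-0.01  0.01  0.01]
4.7 [ 0.5688 -0.1508  0.0606] [-1.7999e+02  1.0000e-02  3.7510e+01] [0.4 0.4 0.2] Mz [-0.145 -0.003 -0.   ] j6 123.3 0.029 0.0
```

```bash
python3 -m crank '[[[0,0,0],[0,0,0],1],[[0,0,0],[0,0,0],1],[[0,0,0],[0,0,0],1],[[0,0,0],[0,0,0],1],[[0,0,0],[0,0,0],1],[[0,0,0],[0,0,0],1]]';python3 go.py 0.569 -0.1505 0.261 37.5
```

```text
time_s: 5.3
tcp_pos: [0.5688, -0.1508, 0.0607]
eef_rot: [180.0, -0.0, 37.5]
contact_force: [1.2, 0.8, -1.0]
gripper_width: 0.0111
gripper_force: 35.0
shift cm in tool [ 3.000e-02 -1.000e-02 -2.003e+01]
turn [ 0.   -0.    0.01]
5.3 [ 0.5688 -0.1508  0.0607] [180.    -0.    37.51] [ 1.2  0.8 -1. ] Mz [-0.201 -0.123 -0.034] j6 123.3 0.0111 35.001720550844766
```

```bash
python3 -m crank '[[[0,0,0],[0,0,-1],1],[[0,0,0],[0,0,-2],1],[[0,0,-6],[0,0,-3],1],[[0,0,-8],[0,0,-3.5],1],[[0,0,-8],[0,0,-3.5],1],[[0,0,-8],[0,0,-3],1],[[0,0,-8],[0,0,-3],1],[[0,0,-8],[0,0,-2],1]]'>/dev/null; python3 -m crank '[[[0,0,-2.5],[0,0,0],1],[[0,0,0],[0,0,0],1],[[0,0,0],[0,0,0],1]]';python3 go.py 0.5645 0.2205 0.27 86
```

```text
time_s: 6.4
tcp_pos: [0.5682, -0.1507, 0.2705]
eef_rot: [-180.0, -0.0, 85.9]
contact_force: [-0.1, -0.8, -2.0]
gripper_width: 0.0116
gripper_force: 35.0
shift cm in tool [36.99 -3.02  0.06]
turn [-0.05 -0.02 -0.09]
6.4 [ 0.5682 -0.1507  0.2705] [-1.7995e+02 -2.0000e-02  8.5910e+01] [-0.1 -0.8 -2. ] Mz [-0.071 -0.131  0.035] j6 171.7 0.0116 34.984007477760315
```

```bash
python3 -m crank '[[[0,0,0],[3,-0.3,0],1],[[0,0,0],[4.5,-0.4,0],1],[[0,0,0],[4.9,-0.4,0],1],[[0,0,0],[4.9,-0.4,0],1],[[0,0,0],[4.9,-0.4,0],1],[[0,0,0],[4.9,-0.4,0],1],[[0,0,0],[4.5,-0.4,0],1],[[0,0,0],[3,-0.3,0],1]]'>/dev/null; python3 -m crank '[[[0,0,0],[2.4,0,0],1],[[0,0,0],[0,0,0],1],[[0,0,0],[0,0,0],1],[[0,0,0],[0,0,0],1]]';python3 go.py 0.5645 0.2205 0.27 86
python3 - <<'E'
from plant import r
from h import *
ims=[]
for n in("side","top"):
    c=r.capture(n);np.savez(f"pics/{n}2.npz",**c)
    u0,v0=(296,180) if n=="side" else (248,236)
    ims.append(cv2.resize(c["color"][v0-40:v0+40,u0-40:u0+40],(400,400),interpolation=cv2.INTER_CUBIC))
cv2.imwrite("pics/c2.png",np.hstack(ims)[:,:,::-1])
E
```

```text
time_s: 7.6
tcp_pos: [0.5643, 0.2197, 0.2702]
eef_rot: [-180.0, 0.0, 86.0]
contact_force: [0.7, 0.7, -2.0]
gripper_width: 0.0112
gripper_force: 35.0
shift cm in tool [0.08 0.01 0.02]
turn [-0.05  0.05 -0.04]
7.6 [0.5643 0.2197 0.2702] [-1.7995e+02  5.0000e-02  8.5960e+01] [ 0.7  0.7 -2. ] Mz [-0.11  -0.121 -0.043] j6 136.2 0.0112 34.98468518257141
```

View pics/c2.png

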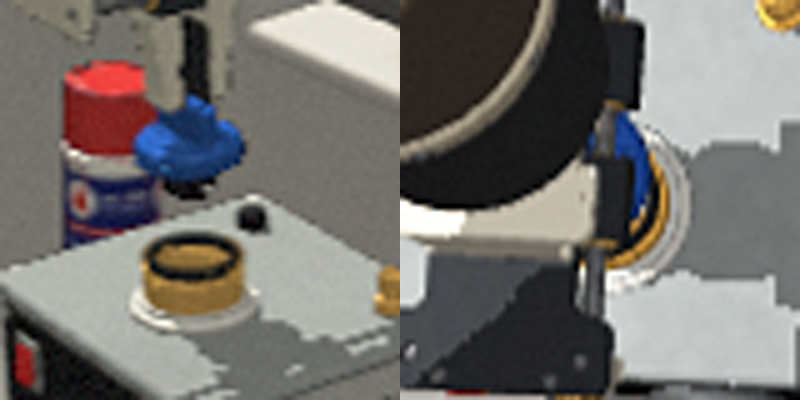

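The side crop shows the cap held upright above the neck, roughly concentric: disc at x≈190, neck at x≈193. I'll check the offset numerically.

```bash
python3 - <<'E'
from h import *
c=dict(np.load("pics/side2.npz"));hsv=cv2.cvtColor(c["color"],cv2.COLOR_RGB2HSV);H,S,V=[hsv[...,i] for i in range(3)]
b=blob((H>100)&(H<130)&(S>120)&(V>60),(318-40,196-40,348,190));b=blob((H>100)&(H<130)&(S>140)&(V>70),(282,160,306,178))
xs=np.nonzero(b)[1];ys=np.nonzero(b)[0];print("blue cols",xs.min(),xs.max(),"rows",ys.min(),ys.max())
br=blob((H>10)&(H<30)&(S>90),(280,183,310,206));x2=np.nonzero(br)[1];print("brass cols",x2.min(),x2.max())
dk=blob(V<55,(283,185,307,198));e=cv2.fitEllipse(cv2.convexHull(np.argwhere(dk>0)[:,::-1].astype(np.int32)));print("seal",e,ray(c,e[0],.1735))
K,T=c["intrinsics"],c["world_from_camera"]
def pr(p): q=K@(T[:3,:3].T@(np.array(p)-T[:3,3]));return (q[:2]/q[2]).round(2)
print("tcp-axis disc",pr([.5643,.2197,.24]),"neck guess",pr([.5645,.2205,.1735]),pr([.5645,.2205,.16]))
lat=T[:3,0];print(lat)
E
```

```text
blue cols 283 304 rows 160 175
brass cols 284 304
seal ((295.9515075683594, 189.79896545410156), (10.869937896728516, 21.174760818481445), 73.32173156738281) [0.56424551 0.21105918 0.1735    ]
tcp-axis disc [293.36 167.65] neck guess [294.03 188.71] [294.19 192.9 ]
[ 0.76675365 -0.64188077 -0.00882713]
```

```bash
python3 -m crank '[[[0,0,0],[0.1,0,1.2],1],[[0,0,0],[0,0,1.4],1],[[0,0,0],[0,0,1],1],[[0,0,0],[0,0,0.2],1],[[0,0,0],[0,0,0.2],1],[[0,0,0],[0,0,0],1]]';python3 -m crank '[[[0,0,0],[0,0,0.2],1],[[0,0,0],[0,0,0.1],1],[[0,0,0],[0,0,0.1],1],[[0,0,0],[0,0,0],1]]';python3 go.py 0.5645 0.2208 0.212 86
```

```text
time_s: 8.3
tcp_pos: [0.5648, 0.2215, 0.2306]
eef_rot: [180.0, 0.0, 86.0]
contact_force: [0.5, -0.7, -1.8]
gripper_width: 0.0114
gripper_force: 35.0
time_s: 8.7
tcp_pos: [0.5646, 0.2214, 0.2266]
eef_rot: [-180.0, 0.0, 86.0]
contact_force: [-0.8, -0.4, -2.8]
gripper_width: 0.0116
gripper_force: 35.0
shift cm in tool [-0.06 -0.01  1.46]
turn [-0.    0.    0.02]
8.7 [0.5646 0.2214 0.2266] [-180.      0.     86.02] [-0.8 -0.4 -2.8] Mz [-0.149 -0.113  0.015] j6 136.2 0.0116 34.98437583446503
```

```bash
python3 -m crank '[[[0,0,0],[-0.03,0,0.1],1],[[0,0,0],[0,0,0.1],1],[[0,0,0],[0,0,0.1],1],[[0,0,0],[0,0,0],1]]';python3 go.py 0.5645 0.2208 0.212 86
```

```text
time_s: 9.1
tcp_pos: [0.5646, 0.2211, 0.2235]
eef_rot: [-180.0, 0.0, 86.0]
contact_force: [0.0, -0.8, -2.9]
gripper_width: 0.0111
gripper_force: 35.0
shift cm in tool [-0.03 -0.    1.15]
turn [-0.01  0.01  0.01]
9.1 [0.5646 0.2211 0.2235] [-1.7999e+02  1.0000e-02  8.6010e+01] [ 0.  -0.8 -2.9] Mz [-0.063 -0.085  0.002] j6 136.2 0.0111 34.984720945358276
```

The lugs are past the lip with no contact force. Lowering onto the seal.

```bash
python3 -m crank '[[[0,0,0],[0,0,0.2],1],[[0,0,0],[0,0,0.2],1],[[0,0,0],[0,0,0.2],1],[[0,0,0],[0,0,0.15],1],[[0,0,0],[0,0,0.05],1],[[0,0,0],[0,0,0],1]]';python3 -m crank '[[[0,0,0],[0,0,0.05],1],[[0,0,0],[0,0,0.05],1],[[0,0,0],[0,0,0],1]]';python3 -m crank '[[[0,0,0],[0,0,0.05],1],[[0,0,0],[0,0,0],1]]'; python3 go.py 0.5645 0.2208 0.212 86
```

```text
time_s: 9.7
tcp_pos: [0.5646, 0.2211, 0.2156]
eef_rot: [-180.0, 0.0, 86.0]
contact_force: [-1.0, -0.8, -2.1]
gripper_width: 0.0115
gripper_force: 35.0
time_s: 10.0
tcp_pos: [0.5646, 0.2211, 0.2146]
eef_rot: [-180.0, -0.0, 86.0]
contact_force: [-0.6, -0.1, -2.2]
gripper_width: 0.0116
gripper_force: 35.0
time_s: 10.2
tcp_pos: [0.5646, 0.2212, 0.2141]
eef_rot: [-180.0, -0.0, 86.0]
contact_force: [-0.5, -0.6, -2.3]
gripper_width: 0.0114
gripper_force: 35.0
shift cm in tool [-0.04 -0.01  0.21]
turn [-0.   -0.    0.01]
10.2 [0.5646 0.2212 0.2141] [-180.     -0.     86.01] [-0.5 -0.6 -2.3] Mz [-0.11  -0.138  0.019] j6 136.2 0.0114 34.9844491481781
```

```bash
python3 -m crank '[[[0,0,0],[0,0,0.05],1],[[0,0,0],[0,0,0],1]]'|sed -n '2p;4p';python3 -m crank '[[[0,0,0],[0,0,0.05],1],[[0,0,0],[0,0,0],1]]'|sed -n '2p;4p';python3 -m crank '[[[0,0,0],[0,0,0.05],1],[[0,0,0],[0,0,0],1]]'|sed -n '2p;4p'
```

```text
tcp_pos: [0.5646, 0.2211, 0.2136]
contact_force: [-0.3, -0.4, -1.7]
tcp_pos: [0.5646, 0.2211, 0.2131]
contact_force: [-0.5, -0.5, -1.5]
tcp_pos: [0.5646, 0.2211, 0.2126]
contact_force: [0.7, 0.1, -2.1]
```

```bash
python3 -m crank '[[[0,0,0],[0,0,0.05],1],[[0,0,0],[0,0,0],1]]'|sed -n '2p;4p';python3 -m crank '[[[0,0,0],[0,0,0.05],1],[[0,0,0],[0,0,0],1]]'|sed -n '2p;4p'
```

```text
tcp_pos: [0.5646, 0.2211, 0.2121]
contact_force: [-0.4, -0.4, -1.9]
tcp_pos: [0.5646, 0.2211, 0.2116]
contact_force: [-0.4, -0.1, -1.4]
```

```bash
python3 -m crank '[[[0,0,0],[0,0,0.05],1],[[0,0,0],[0,0,0],1]]'|sed -n '2p;4p';python3 -m crank '[[[0,0,0],[0,0,0.05],1],[[0,0,0],[0,0,0],1]]'|sed -n '2p;4p'
```

```text
tcp_pos: [0.5648, 0.2211, 0.2112]
contact_force: [0.4, -0.6, -1.3]
tcp_pos: [0.5649, 0.2212, 0.2109]
contact_force: [0.3, -1.1, -0.8]
```

```bash
python3 -m crank '[[[0,0,0],[0,0,0],1],[[0,0,0],[0,0,0],1]]'|sed -n '2p;4p';python3 -m crank '[[[0,0,0],[0,0,0.05],1],[[0,0,0],[0,0,0],1],[[0,0,0],[0,0,0],1]]'|sed -n '2p;4p'; python3 go.py 0.5645 0.2208 0.212 86
```

```text
tcp_pos: [0.5648, 0.2212, 0.2109]
contact_force: [1.0, -0.8, -0.5]
tcp_pos: [0.565, 0.2212, 0.2105]
contact_force: [1.5, -0.3, 1.6]
shift cm in tool [-0.04 -0.04 -0.15]
turn [ 0.04 -0.01  0.02]
12.1 [0.565  0.2212 0.2105] [ 1.7996e+02 -1.0000e-02  8.6020e+01] [ 1.5 -0.3  1.6] Mz [-0.253 -0.566  0.024] j6 136.2 0.0116 34.98463332653046
```

It is seated at about 20 mm depth with light contact, which means a worn seal. I'll raise the grip to 60 N, centre a little and start turning clockwise.

```bash
python3 -m crank '[[[0,0,0],[0,0.04,0],1],[[0,0,0],[0,0,0],1],[[0,0,0],[0,0,0],1]]' 60|sed -n '2p;4,6p'; python3 go.py 0.565 0.2212 0.21
python3 -m crank '[[[0,0,3],[0,0,0],1],[[0,0,4],[0,0,0],1],[[0,0,4],[0,0,0],1],[[0,0,4],[0,0,0],1],[[0,0,0],[0,0,0],1]]'>/dev/null; python3 go.py 0.565 0.2212 0.21
python3 -m crank '[[[0,0,4],[0,0,0],1],[[0,0,4],[0,0,0],1],[[0,0,4],[0,0,0],1],[[0,0,3],[0,0,0],1],[[0,0,0],[0,0,0],1]]'>/dev/null; python3 go.py 0.565 0.2212 0.21
```

```text
tcp_pos: [0.5652, 0.2211, 0.2103]
contact_force: [1.3, -0.9, 1.9]
gripper_width: 0.0104
gripper_force: 60.0
shift cm in tool [ 0.   -0.02  0.03]
12.4 [0.5652 0.2211 0.2103] [ 1.7998e+02 -1.0000e-02  8.6010e+01] [ 1.3 -0.9  1.9] Mz [-0.211 -0.459  0.017] j6 136.2 0.0104 59.985591173172
shift cm in tool [0.04 0.03 0.01]
12.9 [0.5646 0.2209 0.2101] [-1.7996e+02  4.0000e-02  7.0960e+01] [-2.5 -1.   3. ] Mz [-0.477  0.608  0.08 ] j6 121.2 0.0106 60.01573204994202
shift cm in tool [0.03 0.01 0.02]
13.4 [0.5647 0.2211 0.2102] [-1.7998e+02  2.0000e-02  5.6080e+01] [-1.  -0.   3.6] Mz [-0.235  0.606  0.059] j6 106.3 0.0105 60.022212266922
```

```bash
cat > l.py <<'E'
from plant import r
s=r.get_state();print("yaw %.1f z %.4f F %s M %s w %.4f t %.1f"%(s["eef_rot"][2],s["tcp_pos"][2],s["contact_force"].round(1),s["moment"].round(3),s["gripper_width"],s["time_s"]))
E
python3 -m crank '[[[0,0,4],[0,0,0],1],[[0,0,4],[0,0,0],1],[[0,0,0],[0,0,0],1]]'>/dev/null; python3 l.py
python3 -m crank '[[[0,0,4],[0,0,0],1],[[0,0,4],[0,0,0],1],[[0,0,0],[0,0,0],1]]'>/dev/null; python3 l.py
python3 -m crank '[[[0,0,4],[0,0,0],1],[[0,0,0],[0,0,0],1]]'>/dev/null; python3 l.py
python3 -m crank '[[[0,0,4],[0,0,0],1],[[0,0,0],[0,0,0],1]]'>/dev/null; python3 l.py
```

```text
yaw 48.1 z 0.2102 F [-1.8  0.5  3.8] M [-0.126  0.623  0.019] w 0.0104 t 13.7
yaw 40.2 z 0.2102 F [-0.8  1.1  3.4] M [-0.065  0.619  0.049] w 0.0106 t 14.0
yaw 36.2 z 0.2102 F [-1.   0.2  4. ] M [0.031 0.547 0.066] w 0.0105 t 14.2
yaw 32.2 z 0.2102 F [-1.5 -0.2  2.6] M [0.078 0.491 0.096] w 0.0104 t 14.4
```

```bash

python3 -m crank '[[[0,0,4],[0,0,0],1],[[0,0,0],[0,0,0],1]]'>/dev/null; python3 l.py
python3 -m crank '[[[0,0,4],[0,0,0],1],[[0,0,0],[0,0,0],1]]'>/dev/null; python3 l.py
python3 -m crank '[[[0,0,4],[0,0,0],1],[[0,0,0],[0,0,0],1]]'>/dev/null; python3 l.py
python3 -m crank '[[[0,0,4],[0,0,0],1],[[0,0,0],[0,0,0],1]]'>/dev/null; python3 l.py
```

```text
yaw 28.2 z 0.2102 F [-0.6  0.   2.9] M [0.122 0.53  0.076] w 0.0103 t 14.6
yaw 24.2 z 0.2102 F [-2.1  0.4  4.4] M [0.121 0.512 0.071] w 0.0103 t 14.8
yaw 20.2 z 0.2102 F [-1.5  0.5  2.3] M [0.192 0.503 0.107] w 0.0107 t 15.0
yaw 16.2 z 0.2102 F [-1.2 -0.   2.7] M [0.269 0.488 0.046] w 0.0106 t 15.2
```

```bash

python3 -m crank '[[[0,0,4],[0,0,0],1],[[0,0,0],[0,0,0],1]]'>/dev/null; python3 l.py
python3 -m crank '[[[0,0,4],[0,0,0],1],[[0,0,0],[0,0,0],1]]'>/dev/null; python3 l.py
python3 -m crank '[[[0,0,4],[0,0,0],1],[[0,0,0],[0,0,0],1]]'>/dev/null; python3 l.py
```

```text
yaw 12.2 z 0.2102 F [-1.   1.6  3.2] M [0.312 0.467 0.032] w 0.0102 t 15.4
yaw 8.2 z 0.2102 F [-1.4  1.4  3.2] M [0.307 0.469 0.04 ] w 0.0105 t 15.6
yaw 4.2 z 0.2102 F [-0.2  0.5  2.7] M [0.32  0.427 0.083] w 0.0103 t 15.8
```

```bash

python3 -m crank '[[[0,0,4],[0,0,0],1],[[0,0,0],[0,0,0],1]]'>/dev/null; python3 l.py
python3 -m crank '[[[0,0,4],[0,0,0],1],[[0,0,0],[0,0,0],1]]'>/dev/null; python3 l.py
python3 -m crank '[[[0,0,3],[0,0,0],1],[[0,0,0],[0,0,0],1]]'>/dev/null; python3 l.py
python3 -m crank '[[[0,0,3],[0,0,0],1],[[0,0,0],[0,0,0],1]]'>/dev/null; python3 l.py
```

```text
yaw 0.2 z 0.2101 F [-1.   1.   2.8] M [0.414 0.372 0.081] w 0.0101 t 16.0
yaw -3.8 z 0.2101 F [-0.8  1.6  2. ] M [0.488 0.316 0.085] w 0.0108 t 16.2
yaw -6.8 z 0.2101 F [-0.7  1.4  1.9] M [0.716 0.082 0.114] w 0.0106 t 16.4
yaw -9.8 z 0.2100 F [0.1 2.4 0.6] M [ 0.83  -0.047  0.205] w 0.0106 t 16.6
```

```bash

python3 -m crank '[[[0,0,2],[0,0,0.01],1],[[0,0,0],[0,0,0],1]]'>/dev/null; python3 l.py
python3 -m crank '[[[0,0,2],[0,0,0.01],1],[[0,0,0],[0,0,0],1]]'>/dev/null; python3 l.py
python3 -m crank '[[[0,0,2],[0,0,0.01],1],[[0,0,0],[0,0,0],1]]'>/dev/null; python3 l.py
python3 -m crank '[[[0,0,2],[0,0,0.01],1],[[0,0,0],[0,0,0],1]]'>/dev/null; python3 l.py
```

```text
yaw -11.8 z 0.2100 F [0.2 2.7 0.7] M [ 0.939 -0.088  0.19 ] w 0.0106 t 16.8
yaw -13.8 z 0.2099 F [0.4 2.6 0.9] M [ 0.945 -0.226  0.196] w 0.0105 t 17.0
yaw -15.9 z 0.2099 F [1.2 3.3 0.5] M [ 1.056 -0.235  0.194] w 0.0103 t 17.2
yaw -17.9 z 0.2098 F [0.8 2.1 1. ] M [ 1.084 -0.329  0.159] w 0.0107 t 17.4
```

```bash

python3 -m crank '[[[0,0,2],[0,0,0.01],1],[[0,0,0],[0,0,0],1]]'>/dev/null; python3 l.py
python3 -m crank '[[[0,0,2],[0,0,0.01],1],[[0,0,0],[0,0,0],1]]'>/dev/null; python3 l.py
python3 -m crank '[[[0,0,2],[0,0,0.01],1],[[0,0,0],[0,0,0],1]]'>/dev/null; python3 l.py
python3 -m crank '[[[0,0,2],[0,0,0.01],1],[[0,0,0],[0,0,0],1]]'>/dev/null; python3 l.py
```

```text
yaw -19.9 z 0.2098 F [1.2 3.  1.3] M [ 1.098 -0.427  0.292] w 0.0104 t 17.6
yaw -21.9 z 0.2097 F [0.6 3.6 1.9] M [ 1.088 -0.449  0.233] w 0.0103 t 17.8
yaw -23.9 z 0.2097 F [1.2 3.  2.1] M [ 1.117 -0.27   0.245] w 0.0101 t 18.0
yaw -25.9 z 0.2096 F [-0.   3.1  3.6] M [ 1.071 -0.248  0.34 ] w 0.0104 t 18.2
```

```bash

python3 -m crank '[[[0,0,2],[0,0,0],1],[[0,0,0],[0,0,0],1]]'>/dev/null; python3 l.py
python3 -m crank '[[[0,0,2],[0,0,0],1],[[0,0,0],[0,0,0],1]]'>/dev/null; python3 l.py
python3 -m crank '[[[0,0,2],[0,0,0],1],[[0,0,0],[0,0,0],1]]'>/dev/null; python3 l.py
python3 -m crank '[[[0,0,2],[0,0,0],1],[[0,0,0],[0,0,0],1]]'>/dev/null; python3 l.py
```

```text
yaw -27.9 z 0.2096 F [1.1 2.8 2.4] M [ 1.091 -0.354  0.307] w 0.0107 t 18.4
yaw -29.9 z 0.2095 F [1.1 3.4 2.2] M [ 1.165 -0.498  0.294] w 0.0101 t 18.6
yaw -31.9 z 0.2095 F [2.8 3.2 2.9] M [ 1.311 -0.785  0.262] w 0.0103 t 18.8
yaw -33.9 z 0.2095 F [2.3 3.7 1.4] M [ 1.401 -0.88   0.362] w 0.0107 t 19.0
```

```bash

python3 -m crank '[[[0,0,2],[0,0,0],1],[[0,0,0],[0,0,0],1]]'>/dev/null; python3 l.py
python3 -m crank '[[[0,0,2],[0,0,0],1],[[0,0,0],[0,0,0],1]]'>/dev/null; python3 l.py
python3 -m crank '[[[0,0,2],[0,0,0],1],[[0,0,0],[0,0,0],1]]'>/dev/null; python3 l.py
python3 -m crank '[[[0,0,2],[0,0,0],1],[[0,0,0],[0,0,0],1]]'>/dev/null; python3 l.py
```

```text
yaw -35.9 z 0.2094 F [2.2 2.9 1.7] M [ 1.439 -1.051  0.383] w 0.0104 t 19.2
yaw -37.9 z 0.2094 F [2.4 3.9 1.7] M [ 1.479 -1.106  0.377] w 0.0105 t 19.4
yaw -39.9 z 0.2093 F [2.2 4.6 0.2] M [ 1.537 -1.292  0.378] w 0.0106 t 19.6
yaw -41.9 z 0.2094 F [2.7 3.4 1.2] M [ 1.555 -1.318  0.424] w 0.0101 t 19.8
```

```bash

python3 -m crank '[[[0,0,2],[0,0,0.01],1],[[0,0,0],[0,0,0],1]]'>/dev/null; python3 l.py
python3 -m crank '[[[0,0,2],[0,0,0.01],1],[[0,0,0],[0,0,0],1]]'>/dev/null; python3 l.py
python3 -m crank '[[[0,0,2],[0,0,0],1],[[0,0,0],[0,0,0],1]]'>/dev/null; python3 l.py
```

```text
yaw -43.9 z 0.2092 F [3.1 4.3 0.9] M [ 1.548 -1.286  0.397] w 0.0102 t 20.0
yaw -45.9 z 0.2092 F [3.6 3.1 1.2] M [ 1.558 -1.341  0.381] w 0.0101 t 20.2
yaw -47.9 z 0.2092 F [3.7 4.1 0.5] M [ 1.566 -1.461 -0.134] w 0.0102 t 20.4
```

First click at yaw ≈ -47. The next one should come near -65.

```bash

python3 -m crank '[[[0,0,3],[0,0,0],1],[[0,0,3],[0,0,0],1],[[0,0,0],[0,0,0],1]]'>/dev/null; python3 l.py
python3 -m crank '[[[0,0,3],[0,0,0],1],[[0,0,0],[0,0,0],1]]'>/dev/null; python3 l.py
python3 -m crank '[[[0,0,2],[0,0,0],1],[[0,0,0],[0,0,0],1]]'>/dev/null; python3 l.py
python3 -m crank '[[[0,0,2],[0,0,0],1],[[0,0,0],[0,0,0],1]]'>/dev/null; python3 l.py
```

```text
yaw -54.0 z 0.2092 F [4.3 3.7 0.8] M [ 1.655 -1.49  -0.006] w 0.0106 t 20.7
yaw -56.9 z 0.2092 F [3.5 4.5 0.9] M [ 1.675 -1.508  0.125] w 0.0108 t 20.9
yaw -58.9 z 0.2092 F [3.7 4.7 0.5] M [ 1.689 -1.57   0.249] w 0.0106 t 21.1
yaw -60.9 z 0.2092 F [3.8 4.1 0.9] M [ 1.691 -1.491  0.358] w 0.0101 t 21.3
```

```bash

python3 -m crank '[[[0,0,2],[0,0,0],1],[[0,0,0],[0,0,0],1]]'>/dev/null; python3 l.py
python3 -m crank '[[[0,0,2],[0,0,0],1],[[0,0,0],[0,0,0],1]]'>/dev/null; python3 l.py
python3 -m crank '[[[0,0,1],[0,0,0],1],[[0,0,0],[0,0,0],1]]'>/dev/null; python3 l.py
```

```text
yaw -62.9 z 0.2092 F [ 3.9  4.4 -0. ] M [ 1.663 -1.554  0.388] w 0.0106 t 21.5
yaw -64.9 z 0.2092 F [4.2 3.6 0.2] M [ 1.623 -1.622  0.376] w 0.0104 t 21.7
yaw -65.9 z 0.2092 F [ 4.   3.4 -0.2] M [ 1.628 -1.596  0.398] w 0.0104 t 21.9
```

```bash

python3 -m crank '[[[0,0,2],[0,0,0],1],[[0,0,0],[0,0,0],1]]'>/dev/null; python3 l.py
python3 -m crank '[[[0,0,2],[0,0,0],1],[[0,0,0],[0,0,0],1]]'>/dev/null; python3 l.py
```

```text
yaw -67.9 z 0.2092 F [2.7 3.8 0. ] M [ 1.588e+00 -1.766e+00  1.000e-03] w 0.0104 t 22.1
yaw -69.9 z 0.2092 F [4.7 3.4 0.1] M [ 1.641 -1.759 -0.095] w 0.0103 t 22.3
```

```bash

python3 -m crank '[[[0,0,1],[0,0,0],1],[[0,0,0],[0,0,0],1]]'>/dev/null; python3 l.py
```

```text
yaw -70.9 z 0.2092 F [4.4 3.4 1.2] M [ 1.608 -1.682 -0.063] w 0.0102 t 22.5
```

Two clear clicks, at yaw ≈ -47 and -67. I'll ease the grip, open and rise.

```bash

python3 -m crank '[[[0,0,0],[0,0,0],1],[[0,0,0],[0,0,0],1],[[0,0,0],[0,0,0],1]]' 5 >/dev/null; python3 l.py
python3 -m crank '[[[0,0,0],[0,0,0],-1],[[0,0,0],[0,0,0],-1],[[0,0,0],[0,0,0],-1],[[0,0,0],[0,0,0],-1],[[0,0,0],[0,0,0],-1]]' >/dev/null; python3 l.py
python3 -m crank '[[[0,0,0],[0,0,-0.5],-1],[[0,0,0],[0,0,-1],-1],[[0,0,0],[0,0,-2],-1],[[0,0,0],[0,0,-3],-1],[[0,0,0],[0,0,-3],-1],[[0,0,0],[0,0,0],-1],[[0,0,0],[0,0,0],-1],[[0,0,0],[0,0,0],-1]]' >/dev/null; python3 l.py
python3 - <<'E'
from plant import r
from h import *
ims=[]
for n in("side","top"):
    c=r.capture(n);np.savez(f"pics/{n}3.npz",**c)
    u0,v0=(296,190) if n=="side" else (248,236)
    ims.append(cv2.resize(c["color"][v0-40:v0+40,u0-40:u0+40],(400,400),interpolation=cv2.INTER_CUBIC))
cv2.imwrite("pics/c3.png",np.hstack(ims)[:,:,::-1])
E
```

```text
yaw -70.9 z 0.2094 F [4.6 2.2 1.3] M [ 0.722 -1.887 -0.083] w 0.0129 t 22.8
yaw -71.0 z 0.2088 F [-0.2 -0.1  0.4] M [ 0.031 -0.033 -0.019] w 0.0475 t 23.3
yaw -71.0 z 0.3039 F [ 0.1  0.8 -0.1] M [ 0.063 -0.039 -0.023] w 0.0877 t 24.1
```

View pics/c3.png

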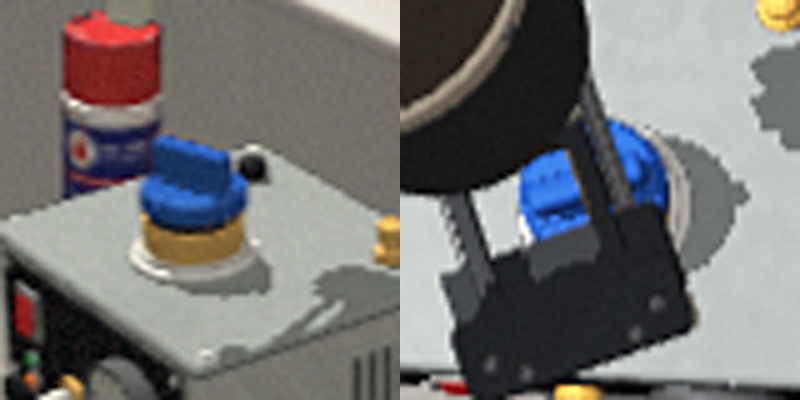

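The side crop shows the cap sitting level on the neck at (193,200), with its flange down on the brass. The gripper is open and well clear, and the spray can is still standing. Handing in.

```bash
python3 -c "
from plant import r
print(r.close_job())"
```

```text
the job is handed in; nothing more can be done
None
```

The blue filler cap is seated on the neck's seal and turned clockwise until I felt two ratchet clicks, then released with the gripper clear; the job is handed in, but no verdict came back.

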